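Aim the phone camera at the pink-lidded jar

ROBOT

A 6-joint arm with a two-finger parallel gripper is mounted at the origin on a cart in front of the work surface, level with it; the furniture and walls round the work are solid. World frame = base frame: x ahead of the robot, y to its left, z up, the work surface at z = 0. Lengths are in m, angles in rad, forces in N, time in s.
With the tool pointing down it reaches from about 0.25 to 0.85 m from the base axis. Payload 12.5 kg.
Tool frame: the origin (TCP) lies at the very end of the fingers, on their centre line; the grasp point (between the pads) lies 19 mm behind it; z points along the fingers, x is the direction in which the jaws open and shut, and the axes are right-handed (so a half turn about z gives the same grasp; the last joint's range is limited). The gripper opens to 93 mm and grips with 3 to 60 N. Pads are 15 mm wide; open, the fingers measure 128 mm over their backs; the gripper's body (75 mm by 188 mm) begins 65 mm behind the grasp point.
Start: joints at [-1.208, 0.351, 1.652, -0, 1.139, -0.085], TCP at [0.238, -0.496, 0.179] pointing down, gripper open.
Joint ranges: [-2.75, 2.75], [-0.79, 2.1], [0.01, 2.65], [-1.57, 4.71], [0.07, 3.14], [-2.87, 2.87]. Speed limits (rad/s): [2.22, 2.22, 2.79, 3.14, 3.14, 3.14].

INTERFACE

Orientations are given as a unit quaternion [w, x, y, z].
In Python, from plant import bot, imaging gives the robot as it stands. The module is installed in compiled form; this text tells all that it offers.
- The arm moves only by the shell command python3 -m crank 'ROWS' [OPENING]. ROWS is JSON, a list of rows, each an object of numbers: "tx", "ty", "tz": the shift along the world's x, y, z in m; "rx", "ry", "rz": the turn, a rotation vector about the world's x, y, z in degrees. A call has exactly 5 rows; each row shifts and turns the commanded pose from where the row before left it; what a row does not reach is not made up. A row lasts 1/8 s, in which the tool goes at most 62.5 mm and 10.7 degrees, less where a joint would pass 70% of its speed; a pose out of reach is approached as far as the arm can. A call with a gripper value outside its range is refused whole. OPENING is the finger opening in m, from 0 to 0.093, set as the call begins (- or left out, the last holds). The fingers move at their own pace and stop on an object; the grip force is fixed at half the most. Time passes only in rows, so rows that do not move let the fingers close, or fill a call up. It gives the time, the measured TCP pose, the force and the opening at its end, in the units of the state.
- bot.observe(): the state, without advancing time (a new reading comes with each control period).
- imaging.read_camera(name): name is "scene" or "side" or "wrist"; returns a dict with "pixels" (400x640x3 uint8, blue, green, red), "intrinsics" (3x3 intrinsics, pixels), "k1" (the pictures are not rectified: a ray, as slopes to the right and down, at radius r is drawn at 1 + k1 r^2 times it, then the intrinsics apply), "R" (3x3) and "t" (3): a world point X has camera coordinates R X + t; the wrist camera has in their place "mount" (4x4, takes a point from camera to tool coordinates, whose origin is the TCP and whose axes are the tool frame's). Camera axes: x right, y down, z forward; pixel columns grow to the right and rows downward; lengths in m; the calibration is good to about 2 mm. A picture is of the moment at which its call begins: read the wrist's pose just before it. There is no depth.
- bot.finish_job(): hands the job in, once; it reports no verdict.
The state is a dict: "time_s": time; "joint_pos": joint angles; "qvel": joint speeds; "tau": joint torques, N m; "position": TCP position; "tcp_rot": TCP orientation; "contact_force": force on the tool from outside, world axes, zero at the start; "ft_torque": the same for the moment, N m; "finger_gap": finger opening in m.
Only numpy, scipy, OpenCV 4.12 (cv2) and the standard library are available. Lean on these libraries where they do the work, as an engineer would, in place of code of your own. Each camera call takes 0.05 s, during which the arm holds its last target.

TASK

The phone on the swivel stand is to photograph the pink-lidded cream jar that stands just beyond it (not the one at the far right end of the table). By its orange handle, swivel the stand until the top of the phone points squarely at that jar, and tilt the phone up to 60 degrees from the table. Leave the pink-lidded jar and the dark jar with the beige lid where they stand, and let go of the handle.

Things in the scene. Friction and masses are not known exactly. Their poses are not given: they have to be found in the camera images.
- stand_handle (a point): Centre of the orange handle past the phone's top edge: a barrel 26 mm long, 18 mm thick, flat ends, on a thin steel neck, parallel to the tilt hinge; pinched by its two ends from above it can turn between the fingers as the cradle tilts. Axes: x away from the hinge, y along the barrel, z out of the screen. The phone (156x75x9) ends 32 mm short of it, its glass 26 mm above the hinge-handle line.
- stand_tilt (a joint): Tilt of the phone cradle, rad: 0 = phone level, screen up; grows as the handle rises on its arc of radius 136 mm about the tilt hinge, to 1.45; starts at 0.2 to 0.45. It is the elevation of the handle seen from point stand_hinge. Tilt and swivel are stiff and stay where they are left; moving the handle takes about 1 to 4 N.
- stand_hinge (a point): Where the tilt hinge crosses the upright swivel axis, 85 mm above the table, on the aluminium post of the stand (grey round foot 110 mm wide, 14 high, fixed to the table). Axes turn with the swivel, not the tilt: z up, y along the tilt hinge, x level, towards handle and top of the phone: the direction its rear camera aims. The swivel turns 57 degrees either way of its middle.
- cream_jar: Round jar, white body and pink lid, 98 mm across and 59 mm high; the thing to aim at. Origin at the centre of its underside. It stands loose beyond the stand, about 0.28 m from the swivel axis, left or right of where the phone first points.
- resin_jar: Round dark brown jar with a beige lid, 54 mm across and 32 mm high, loose on the table on the other side; a bystander. Origin at the centre of its underside. (A still smaller black-capped pot stands between the two jars.)

How it is judged:
At the end, for the whole second after the job is handed in: The direction in which the stand points passes within 45 mm (about 10 degrees) of the middle of the pink-lidded jar, and the phone is tilted 60 degrees from the table, give or take 10 (y of cream_jar in the frame of stand_hinge between -0.045 and 0.045 m and value of joint stand_tilt between 0.873 and 1.222 rad); the robot touches nothing.
It fails at once if the pink-lidded jar is shifted by more than 20 mm (distance of cream_jar from where it was at the start of the episode above 0.02 m).
It fails at once if the beige-lidded jar is shifted by more than 20 mm (distance of resin_jar from where it was at the start of the episode above 0.02 m).
It also fails if it takes over 32 s, if anything falls off the work surface, if the arm or the gripper's body presses on something with over 40 N, if the wrist force passes 120 N, or if a joint passes its speed limit or range.

## Working session

There is one attempt and no reset: what is moved stays moved. The work goes in short steps, Python scripts to look and compute and a shell command to move; the robot and the scene stay as the last step left them, time stands still between calls to the robot, and variables do not carry over. Pictures are saved under pics/ and viewed, and the job is handed in when it is done.

```bash
mkdir -p pics
python3 - <<'E'
from plant import bot, imaging
import cv2
s=bot.observe();print({k:(v if not hasattr(v,'round') else v) for k,v in s.items()})
for n in ("scene","side","wrist"):
    c=imaging.read_camera(n);cv2.imwrite(f"pics/{n}0.png",c["pixels"])
    print(n,{k:(v.tolist() if hasattr(v,'tolist') else v) for k,v in c.items() if k!="pixels"})
E
```

```text
{'time_s': 0.0, 'joint_pos': array([-1.20759868e+00,  3.51242731e-01,  1.65243571e+00, -6.84176943e-06,
        1.13907206e+00, -8.45670853e-02]), 'qvel': array([-0.00037317, -0.00069587, -0.00129759, -0.00036005,  0.00029714,
       -0.00147221]), 'tau': array([ 4.90642342e-04, -4.97319174e+01, -2.85264051e+01,  6.99084671e-02,
        2.56298290e-02, -7.94119910e-05]), 'position': array([ 0.23802208, -0.49539577,  0.17839348]), 'tcp_rot': array([-3.46069260e-04,  8.46449589e-01, -5.32468552e-01, -4.64111535e-04]), 'contact_force': array([-0.16442109,  0.07900794,  0.58210914]), 'ft_torque': array([-0.05396813,  0.01703316,  0.03317481]), 'finger_gap': 0.0928515225178964}
scene {'intrinsics': [[408.12411763588324, 0.0, 320.7696028879515], [0.0, 408.12411763588324, 205.94092579556022], [0.0, 0.0, 1.0]], 'k1': 0.02093861807165145, 'R': [[-0.8746738920464762, -0.48451803662337617, 0.013706011779442232], [-0.25527846242447544, 0.4364344927733303, -0.8627617516672154], [0.4120418536926378, -0.7581340288526262, -0.5054248758235195]], 't': [0.5217037314163852, 0.21029615633916382, 0.659980
[... 203 characters left out ...]
80911387146289, 0.01665459326530188], [-0.00980476707563295, -0.46462749114571317, -0.8854519529676541], [0.054498114896887564, 0.883930139752996, -0.464432410054396]], 't': [-0.6067315006318345, 0.10271197055545134, 0.8337088097925528]}
wrist {'intrinsics': [[320.8747970579486, 0.0, 322.65887879863993], [0.0, 320.8747970579486, 195.2374227385427], [0.0, 0.0, 1.0]], 'k1': -0.03674946420721815, 'mount': [[0.9999998480130926, 0.0004375123154820178, 0.00033549480611464903, -8.380645738770287e-05], [-0.0005097572004557178, 0.9655306458339565, 0.2602889012291131, -0.07131256877396247], [-0.0002100509169508343, -0.26028903268950115, 0.9655307221109931, -0.20522996470079757], [0.0, 0.0, 0.0, 1.0]]}
```

View pics/scene0.png

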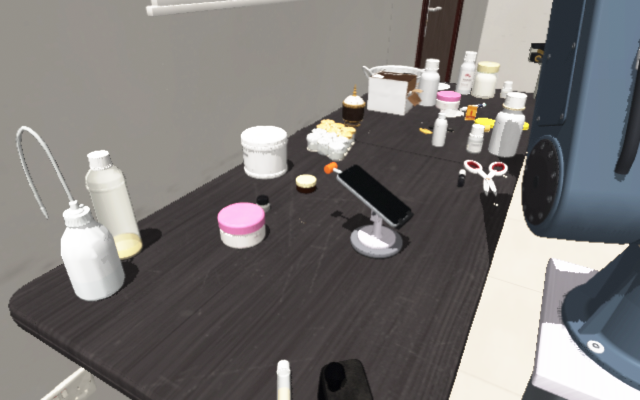

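View pics/side0.png

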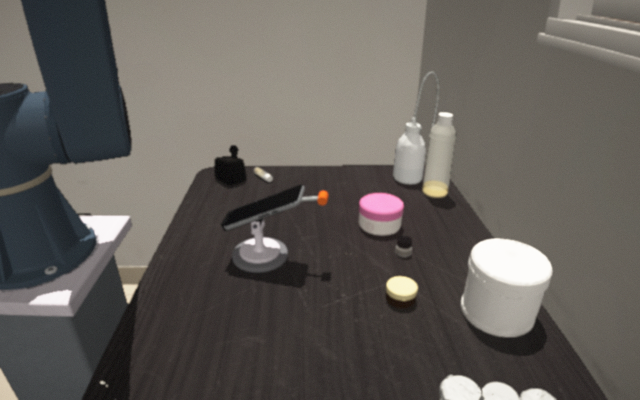

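View pics/wrist0.png

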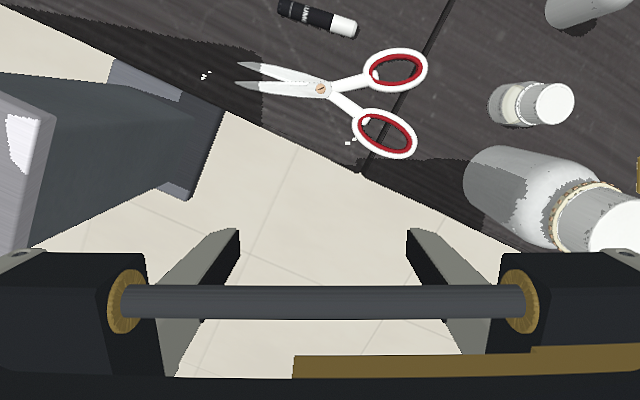

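The scene view shows the orange handle at (331,168), the foot at (377,240), the pink jar at (242,225) and the beige-lidded jar at (306,182). The side view shows the handle at (323,198), the foot at (259,253), the pink jar at (381,213) and the beige lid at (402,288). Next I'll measure these.

```bash
cat > h.py <<'E'
from plant import bot, imaging
import cv2, numpy as np
from scipy.spatial.transform import Rotation as Ro
from scipy.optimize import brentq
def und(c,u,v):
    K=c["intrinsics"];d=np.array([(u-K[0,2])/K[0,0],(v-K[1,2])/K[1,1]]);rd=np.hypot(*d)
    r=brentq(lambda r:r*(1+c["k1"]*r*r)-rd,0,1.6); return d*(r/rd if rd else 1)
def ray(c,u,v):
    m=und(c,u,v);d=np.array([m[0],m[1],1.]);d=c["R"].T@d;return -c["R"].T@c["t"],d/np.linalg.norm(d)
def wr(c,s):
    T=np.eye(4);q=s["tcp_rot"];T[:3,:3]=Ro.from_quat([q[1],q[2],q[3],q[0]]).as_matrix();T[:3,3]=s["position"]
    M=T@np.array(c["mount"]);c["R"]=M[:3,:3].T;c["t"]=-c["R"]@M[:3,3];return c
def plane(c,p,z):
    o,d=ray(c,*p);return o+d*(z-o[2])/d[2]
def proj(c,X):
    p=c["R"]@X+c["t"];m=p[:2]/p[2];m=m*(1+c["k1"]*(m@m));K=c["intrinsics"];return K[:2,:2]@m+K[:2,2]
def tri(rs):
    A=0;b=0
    for o,d in rs:
        P=np.eye(3)-np.outer(d,d);A=A+P;b=b+P@o
    X=np.linalg.solve(A,b);return X,[np.linalg.norm((np.eye(3)-np.outer(d,d))@(X-o)) for o,d in rs]
def cam(n):
    s=bot.observe();c=imaging.read_camera(n)
    for k in("intrinsics","mount","R","t"):
        if k in c:c[k]=np.array(c[k])
    if n=="wrist":wr(c,s)
    return c
def blobs(c,lo,hi,box=None,amin=15):
    h=cv2.cvtColor(c["pixels"],cv2.COLOR_BGR2HSV);m=cv2.inRange(h,np.array(lo),np.array(hi))
    if box:
        k=np.zeros_like(m);k[box[1]:box[3],box[0]:box[2]]=255;m&=k
    n,l,st,ce=cv2.connectedComponentsWithStats(m)
    return [(ce[i].round(1),st[i]) for i in np.argsort(-st[1:,4])+1 if st[i,4]>=amin],l
def handle(c,box=None):
    return blobs(c,(4,180,120),(16,255,255),box,8)[0]
E
python3 - <<'E'
from h import *
cs={n:cam(n) for n in("scene","side")}
bx={"scene":[(210,195,275,250),(290,170,322,192),(320,155,345,180)],"side":[(350,190,410,240),(380,270,422,302),(312,185,335,210)]}
H=[]
for n,c in cs.items():
    b,_=blobs(c,(140,80,80),(172,255,255),bx[n][0]);print(n,"pink",b[:2])
    p=b[0][0];print(plane(c,p,.052))
    b,_=blobs(c,(18,30,120),(40,255,255),bx[n][1]);print("beige",b[:2]);print(plane(c,b[0][0],.03))
    b=handle(c,bx[n][2]);print("handle",b[:3]);H.append(ray(c,*b[0][0]))
print("H",tri(H))
fx={"scene":(377,240),"side":(259,253)}
for n in cs: print(n,"foot",plane(cs[n],fx[n],.014))
for n,(x0,y0,x1,y1) in {"scene":(200,110,460,270),"side":(200,150,460,310)}.items():
    cv2.imwrite(f"pics/{n}z.png",cv2.resize(cs[n]["pixels"][y0:y1,x0:x1],None,fx=3,fy=3,interpolation=cv2.INTER_CUBIC))
E
```

```text
scene pink [(array([242.3, 226.3]), array([217, 209,  48,  25, 360], dtype=int32)), (array([239.1, 203.4]), array([224, 202,  32,   6,  38], dtype=int32))]
[0.70739714 0.12918958 0.052     ]
beige [(array([305.7, 181.4]), array([295, 174,  22,  14, 125], dtype=int32))]
[ 0.72184155 -0.14531095  0.03      ]
handle [(array([329.5, 167.2]), array([324, 162,  13,  11,  81], dtype=int32))]
side pink [(array([381.1, 206.9]), array([358, 192,  47,  29, 920], dtype=int32))]
[0.73324085 0.0885425  0.052     ]
beige [(array([401.6, 287.3]), array([386, 275,  33,  26, 638], dtype=int32))]
[ 0.72839953 -0.16135532  0.03      ]
handle [(array([322.5, 197.2]), array([318, 191,  10,  14, 116], dtype=int32))]
H (array([ 0.59792331, -0.03816907,  0.14199345]), [np.float64(0.0008194895975784682), np.float64(0.000819489597578506)])
scene foot [ 0.47002311 -0.01525043  0.014     ]
side foot [ 0.47410772 -0.02719422  0.014     ]
```

View pics/scenez.png

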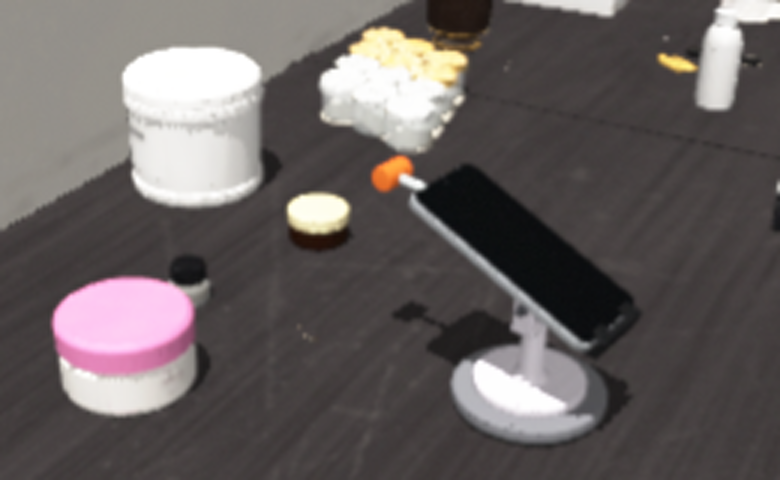

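View pics/sidez.png

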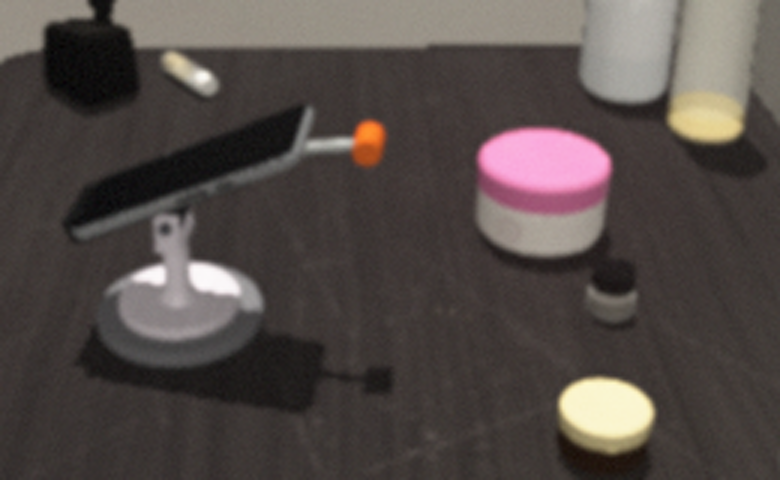

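Run:
```python
from h import *
cs={n:cam(n) for n in("scene","side")}
P={"scene":{"jar":((241.7,215.3),.059),"foot":((376.5,240.3),.007),"res":((200+318/3,110+213/3),.032)},"side":{"jar":((381.3,204.7),.059),"foot":((259.7,254.3),.007),"res":((200+606/3,150+408/3),.032)}}
av={}
for k in("jar","foot","res"):
    r=[plane(cs[n],*P[n][k]) for n in cs];print(k,r);av[k]=np.mean(r,0)
H=np.array([.5979,-.0382,.1420])
f=av["foot"];j=av["jar"]
print("foot",f,"hrad",np.hypot(*(H-f)[:2]),"heading",np.degrees(np.arctan2(*(H-f)[1::-1])),"elev",np.degrees(np.arcsin((H[2]-.085)/.136)),"R",np.linalg.norm(H-[f[0],f[1],.085]))
a=np.arctan2(*(j-f)[1::-1]);print("jar dist",np.hypot(*(j-f)[:2]),np.degrees(a))
for t in(60,):
    t=np.radians(t);print("target",f[0]+.136*np.cos(t)*np.cos(a),f[1]+.136*np.cos(t)*np.sin(a),.085+.136*np.sin(t))
```

```text
jar [array([0.72745612, 0.10493065, 0.059     ]), array([0.732648  , 0.08567786, 0.059     ])]
foot [array([ 0.47381259, -0.02327103,  0.007     ]), array([ 0.47459962, -0.02154794,  0.007     ])]
res [array([ 0.72031376, -0.14427412,  0.032     ]), array([ 0.72908858, -0.16036076,  0.032     ])]
foot [ 0.47420611 -0.02240949  0.007     ] hrad 0.12469771436201268 heading -7.274915381606756 elev 24.778893389151847 R 0.1371076947771718
jar dist 0.28162684360733736 24.706977812483785
target 0.5359812001092951 0.00601299801967322 0.20277945491468366
```

```bash
python3 -m crank '[{"tz":0.05},{"tz":0.05},{"tz":0.04,"tx":0.02,"ty":0.03,"rz":-3},{"tx":0.035,"ty":0.045,"rz":-4},{"tx":0.035,"ty":0.045,"rz":-4}]' 0.075
python3 -m crank '[{"tx":0.035,"ty":0.045,"rz":-4},{"tx":0.035,"ty":0.045,"rz":-4},{"tx":0.035,"ty":0.045,"rz":-4},{"tx":0.035,"ty":0.045,"rz":-4},{"tx":0.035,"ty":0.045,"rz":-4}]'
python3 -m crank '[{"tx":0.035,"ty":0.045,"rz":-2},{"tx":0.035,"ty":0.04},{"tx":0.02,"ty":0.022},{},{}]'
```

```text
invalid input at $[0]: expected keys tx, ty, tz, rx, ry, rz
invalid input at $[0]: expected keys tx, ty, tz, rx, ry, rz
invalid input at $[0]: expected keys tx, ty, tz, rx, ry, rz
```

```bash
python3 -m crank '[{"tx":0,"ty":0,"tz":0.05,"rx":0,"ry":0,"rz":0},{"tx":0,"ty":0,"tz":0.05,"rx":0,"ry":0,"rz":0},{"tx":0.02,"ty":0.03,"tz":0.04,"rx":0,"ry":0,"rz":-3},{"tx":0.035,"ty":0.045,"tz":0,"rx":0,"ry":0,"rz":-4},{"tx":0.035,"ty":0.045,"tz":0,"rx":0,"ry":0,"rz":-4}]' 0.075
python3 -m crank '[{"tx":0.035,"ty":0.045,"tz":0,"rx":0,"ry":0,"rz":-4},{"tx":0.035,"ty":0.045,"tz":0,"rx":0,"ry":0,"rz":-4},{"tx":0.035,"ty":0.045,"tz":0,"rx":0,"ry":0,"rz":-4},{"tx":0.035,"ty":0.045,"tz":0,"rx":0,"ry":0,"rz":-4},{"tx":0.035,"ty":0.045,"tz":0,"rx":0,"ry":0,"rz":-4}]'
python3 -m crank '[{"tx":0.035,"ty":0.045,"tz":0,"rx":0,"ry":0,"rz":-2},{"tx":0.035,"ty":0.04,"tz":0,"rx":0,"ry":0,"rz":0},{"tx":0.02,"ty":0.022,"tz":0,"rx":0,"ry":0,"rz":0},{"tx":0,"ty":0,"tz":0,"rx":0,"ry":0,"rz":0},{"tx":0,"ty":0,"tz":0,"rx":0,"ry":0,"rz":0}]'
```

```text
time_s: 0.98
position: [0.3289, -0.3745, 0.3193]
tcp_rot: [0.0, 0.791, -0.612, 0.0]
contact_force: [0.5, -1.2, -0.8]
finger_gap: 0.0749
time_s: 1.6
position: [0.5041, -0.1491, 0.3191]
tcp_rot: [0.0, -0.673, 0.74, -0.0]
contact_force: [0.9, -0.2, -0.8]
finger_gap: 0.0747
time_s: 2.22
position: [0.5927, -0.0443, 0.3189]
tcp_rot: [-0.0, -0.66, 0.751, 0.0]
contact_force: [0.5, -0.2, 0.5]
finger_gap: 0.0754
```

Run:
```python
from h import *
s=bot.observe();print(s["position"]);x=Ro.from_quat([*s["tcp_rot"][1:],s["tcp_rot"][0]]).as_matrix()[:,0];print(x,np.degrees(np.arctan2(x[1],x[0])))
c=cam("wrist");cv2.imwrite("pics/w1.png",c["pixels"])
b=handle(c);print(b[:3])
for z in (.137,.142,.147):print(plane(c,b[0][0],z))
a=cam("side");bs=handle(a,(312,185,335,210));print(bs[:2])
print(tri([ray(c,*b[0][0]),ray(a,*bs[0][0])]))
```

```text
[ 0.59268806 -0.04432283  0.31888992]
[-1.28044771e-01 -9.91768360e-01  2.36100730e-04] -97.3566219089872
[(array([320.4, 161.9]), array([308, 160,  21,  13,  59], dtype=int32))]
[ 0.60190464 -0.04322307  0.137     ]
[ 0.60270038 -0.04335892  0.142     ]
[ 0.60349611 -0.04349477  0.147     ]
[(array([322.5, 197.3]), array([318, 191,  10,  14, 116], dtype=int32))]
(array([ 0.59989891, -0.04298371,  0.1430945 ]), [np.float64(0.0029647405295510393), np.float64(0.0029647405295510584)])
```

View pics/w1.png

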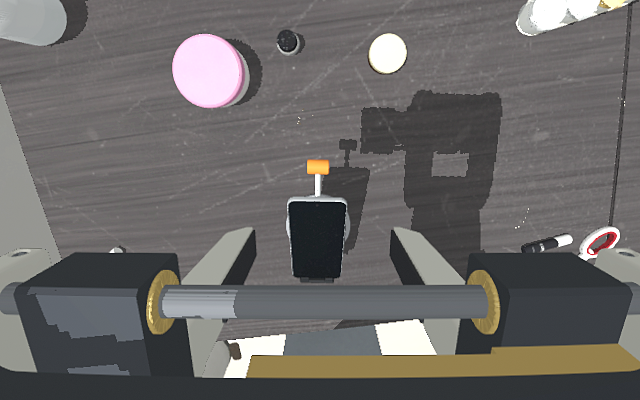

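The wrist view shows the orange handle at (318,167), the pink lid at (208,71) and the beige lid at (388,53). The phone's midline runs from (318,201) to (315,277). I'll recompute with a wider orange mask and get better jar positions.

Run:
```python
from h import *
c=cam("wrist")
b,_=blobs(c,(4,120,80),(22,255,255),(290,140,350,190));print(b[:2])
h=plane(c,b[0][0],.146);print("handle",h, plane(c,(318,167),.146))
bp,_=blobs(c,(140,40,80),(175,255,255),(150,20,260,120));print(bp[0]);j=plane(c,bp[0][0],.059);print("jar",j)
print("res",plane(c,(388,53),.032))
f=np.array([.4742,-.0224])
for J in(j[:2],):
    d=J-f;print("jar dist",np.hypot(*d),np.degrees(np.arctan2(d[1],d[0])))
d=h[:2]-f;print("heading",np.degrees(np.arctan2(d[1],d[0])))
# phone axis from barrel ends / phone top and neck
p,q=plane(c,(318,167),.142),plane(c,(318.5,192),.128);print("neck dir",np.degrees(np.arctan2(*(p-q)[1::-1])))
m=np.zeros((400,640),np.uint8)
hs=cv2.cvtColor(c["pixels"],cv2.COLOR_BGR2HSV);k=cv2.inRange(hs,(4,120,80),(22,255,255));k[:, :290]=0;k[:,350:]=0;k[:140]=0;k[190:]=0
print(cv2.minAreaRect(cv2.findNonZero(k)))
```

```text
[(array([317.5, 166.7]), array([307, 159,  22,  16, 319], dtype=int32))]
handle [ 0.59807035 -0.03964338  0.146     ] [ 0.5976345 -0.0401871  0.146    ]
(array([219.3,  73. ]), array([172,  34,  73,  75, 778], dtype=int32))
jar [0.7298029  0.08023828 0.059     ]
res [ 0.72892493 -0.15713977  0.032     ]
jar dist 0.27544048771436175 21.878108459202075
heading -7.924935489352978
neck dir -6.858464271351364
((317.5, 166.5), (15.0, 21.0), 90.0)
```

```bash
python3 -m crank '[{"tx":0.005,"ty":0.005,"tz":-0.03,"rx":0,"ry":0,"rz":0},{"tx":0,"ty":0,"tz":-0.04,"rx":0,"ry":0,"rz":0},{"tx":0,"ty":0,"tz":-0.05,"rx":0,"ry":0,"rz":0},{"tx":0,"ty":0,"tz":-0.045,"rx":0,"ry":0,"rz":0},{"tx":0,"ty":0,"tz":-0.03,"rx":0,"ry":0,"rz":0}]'
python3 - <<'E'
from h import *
print(bot.observe()["position"])
c=cam("side");cv2.imwrite("pics/s2.png",cv2.resize(c["pixels"][120:280,200:460],None,fx=3,fy=3))
c=cam("wrist");cv2.imwrite("pics/w2.png",c["pixels"])
E
```

```text
time_s: 3.0
position: [0.5971, -0.0394, 0.1222]
tcp_rot: [-0.0, -0.66, 0.751, 0.001]
contact_force: [-0.0, 0.4, 0.3]
finger_gap: 0.0748
[ 0.59714582 -0.03937676  0.12218834]
```

View pics/s2.png

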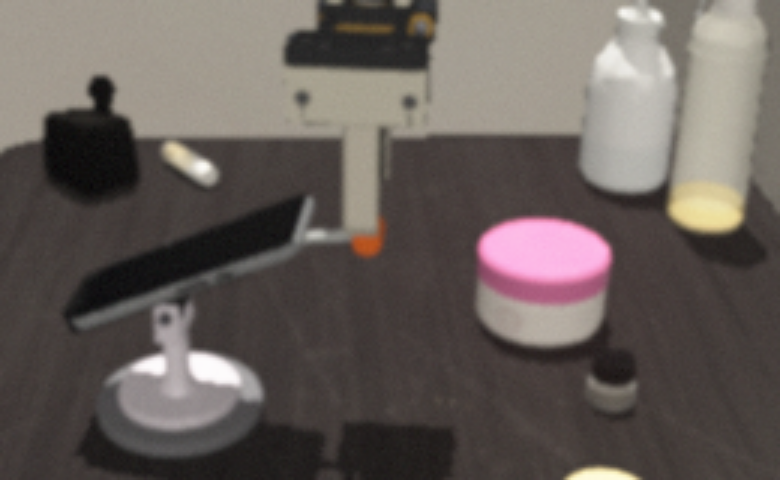

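View pics/w2.png

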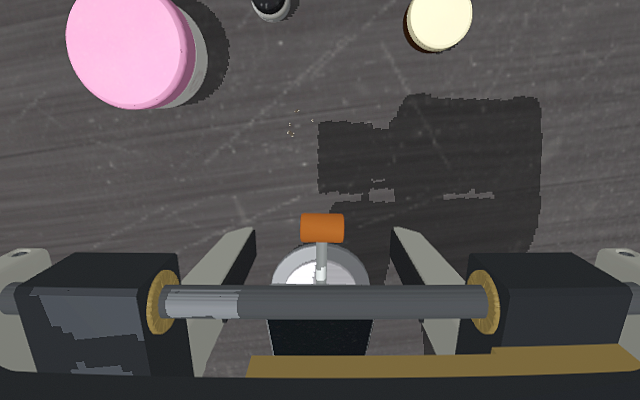

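The side view shows the finger over the handle at about (322,198), with the handle's bottom still showing below the tip. The wrist view shows the barrel centred between the fingers at (322,228). I'll check the height by projection.

Run:
```python
from h import *
s=bot.observe();p=s["position"];R=Ro.from_quat([*s["tcp_rot"][1:],s["tcp_rot"][0]]).as_matrix()
for n in("side","scene"):
    c=cam(n)
    for g in(.0375,-.0375,.05):print(n,g,proj(c,p+R@[g,0,0]))
    if n=="side":print((proj(c,p+R@[.0375,0,0])-[200,120])*3, (proj(c,np.array([.598,-.0395,.142]))-[200,120])*3)
    else: cv2.imwrite("pics/sc2.png",cv2.resize(c["pixels"][60:260,240:440],None,fx=3,fy=3))
```

```text
side 0.0375 [319.95958401 217.38100126]
side -0.0375 [323.42688768 198.09885233]
side 0.05 [319.32102126 220.93308407]
[359.87875203 292.14300378] [368.88853547 231.88232954]
scene 0.0375 [340.3563017  170.32422597]
scene -0.0375 [320.15005648 182.56675881]
scene 0.05 [343.49826363 168.42027927]
```

View pics/sc2.png

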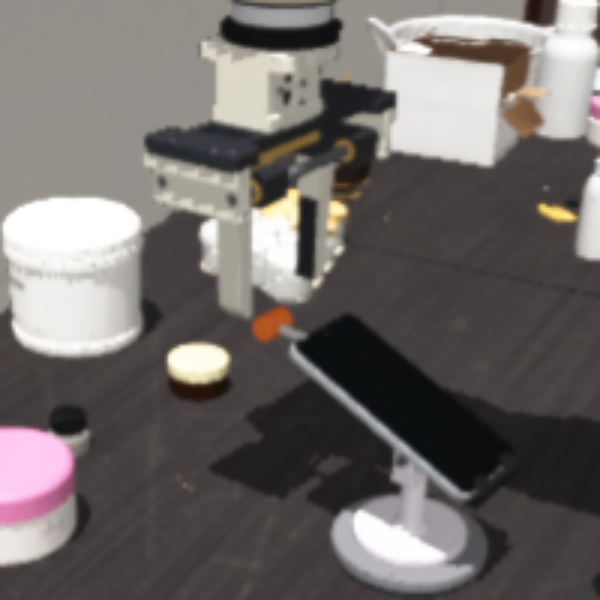

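The finger tips look about 40 mm higher than the reported TCP in the scene and side views. I'll triangulate the tip itself.

Run:
```python
from h import *
s=bot.observe();p=s["position"];print(p)
c=cam("scene");a=cam("side");w=cam("wrist")
print("tip",tri([ray(c,240+312/3,60+281/3),ray(a,200+361/3,120+231/3)]))
print("handle in wrist", tri([ray(w,322,228),ray(c,240+271/3,60+324/3),ray(a,200+368/3,120+238/3)]))
for d in(0,.02,.04):
  R=w["R"].T
  Rt=Ro.from_quat([*s["tcp_rot"][1:],s["tcp_rot"][0]]).as_matrix()
  print(d,[proj(w,p+Rt@[g,0,-d]).round(0) for g in(-.0375,.0375)])
g=cv2.resize(w["pixels"][180:320,150:490],None,fx=2,fy=2);cv2.imwrite("pics/w3.png",g)
cv2.imwrite("pics/s3.png",cv2.resize(a["pixels"][150:220,280:370],None,fx=8,fy=8,interpolation=cv2.INTER_CUBIC))
```

```text
[ 0.59838734 -0.03927175  0.12492081]
tip (array([ 0.58883212, -0.08013438,  0.16162749]), [np.float64(0.0029066075904093805), np.float64(0.0029066075904092092)])
handle in wrist (array([ 0.59740844, -0.03968354,  0.13915438]), [np.float64(0.0008708257771039861), np.float64(0.0008919680380525544), np.float64(0.0010763609023254086)])
0 [array([267., 219.]), array([378., 219.])]
0.02 [array([262., 229.]), array([383., 229.])]
0.04 [array([255., 242.]), array([389., 242.])]
```

View pics/w3.png

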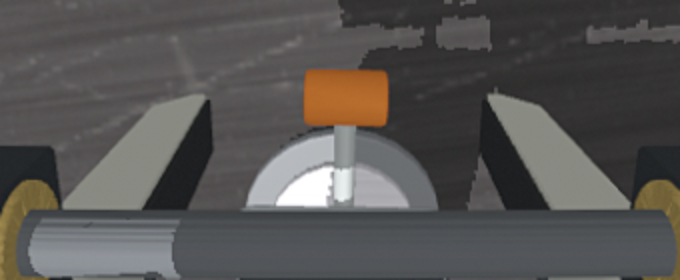

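View pics/s3.png

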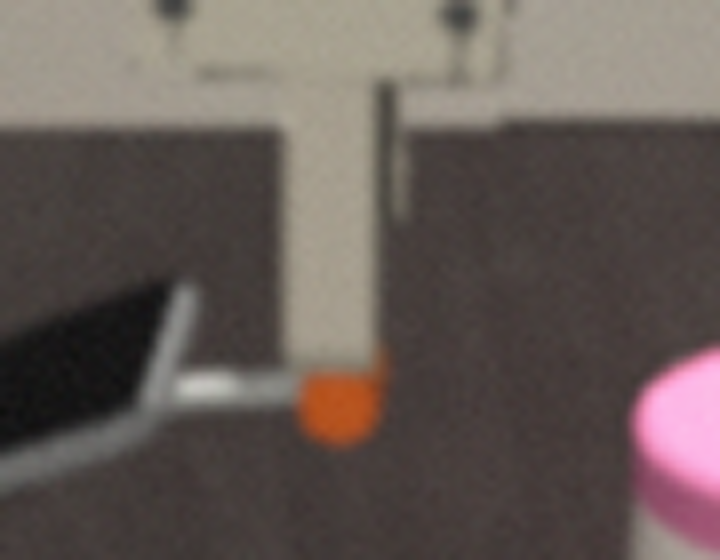

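The tips triangulate to z≈0.162, about 37 mm above the reported TCP of 0.125, and the gap seen by the wrist camera agrees. The real fingers are therefore shorter than the reported TCP implies. I'll go down a further 41 mm before gripping, and check.

```bash
python3 -m crank '[{"tx":0.001,"ty":0,"tz":-0.015,"rx":0,"ry":0,"rz":0},{"tx":0,"ty":0,"tz":-0.015,"rx":0,"ry":0,"rz":0},{"tx":0,"ty":0,"tz":-0.011,"rx":0,"ry":0,"rz":0},{"tx":0,"ty":0,"tz":0,"rx":0,"ry":0,"rz":0},{"tx":0,"ty":0,"tz":0,"rx":0,"ry":0,"rz":0}]'
python3 - <<'E'
from h import *
a=cam("side");c=cam("scene")
cv2.imwrite("pics/s4.png",np.hstack([cv2.resize(x,(390,390)) for x in(a["pixels"][140:230,270:360],c["pixels"][120:210,290:380])]))
E
```

```text
time_s: 3.98
position: [0.5994, -0.0388, 0.0831]
tcp_rot: [0.0, -0.66, 0.751, -0.0]
contact_force: [0.8, 0.6, -0.0]
finger_gap: 0.075
```

View pics/s4.png

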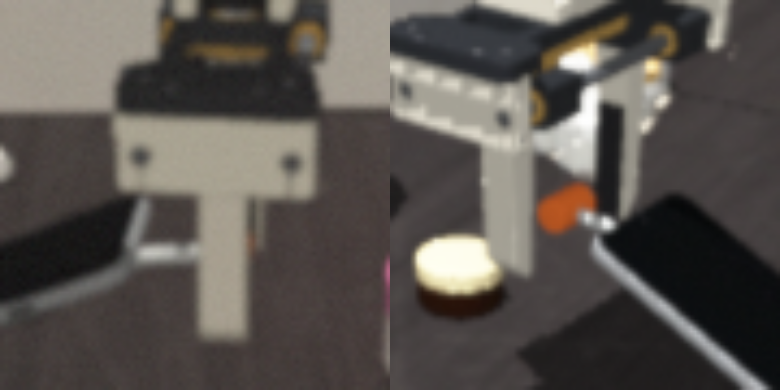

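In both views (left panel side, right panel scene) the barrel now lies between the fingers. Closing.

```bash
python3 -m crank '[{"tx":0,"ty":0,"tz":0,"rx":0,"ry":0,"rz":0},{"tx":0,"ty":0,"tz":0,"rx":0,"ry":0,"rz":0},{"tx":0,"ty":0,"tz":0,"rx":0,"ry":0,"rz":0},{"tx":0,"ty":0,"tz":0,"rx":0,"ry":0,"rz":0},{"tx":0,"ty":0,"tz":0,"rx":0,"ry":0,"rz":0}]' 0.015
python3 - <<'E'
from h import *
a=cam("wrist");c=cam("scene")
cv2.imwrite("pics/s5.png",np.hstack([cv2.resize(x,(390,390)) for x in(a["pixels"][130:300,240:410],c["pixels"][120:210,290:380])]))
f=np.array([.4742,-.0224])
p=np.array([.598,-.0395,.140]);t0=np.arcsin((.140-.085)/.136);a0=np.arctan2(p[1]-f[1],p[0]-f[0]);a1=np.radians(23.7);t1=np.radians(61)
prev=None
for k in np.linspace(0,1,13):
    a_=a0+(a1-a0)*k;t=t0+(t1-t0)*k
    q=np.array([f[0]+.136*np.cos(t)*np.cos(a_),f[1]+.136*np.cos(t)*np.sin(a_),.085+.136*np.sin(t)])
    print(q.round(4), None if prev is None else (q-prev).round(4));prev=q
print(np.degrees([a0,t0,(a1-a0)/12]))
E
```

```text
time_s: 4.7
position: [0.5991, -0.0388, 0.0829]
tcp_rot: [-0.0, -0.66, 0.751, 0.0]
contact_force: [-0.6, -0.0, -0.2]
finger_gap: 0.029
[ 0.5974 -0.0394  0.14  ] None
[ 0.5949 -0.0335  0.1466] [-0.0025  0.006   0.0066]
[ 0.5918 -0.0277  0.1531] [-0.0031  0.0057  0.0065]
[ 0.5881 -0.0223  0.1594] [-0.0037  0.0054  0.0063]
[ 0.5838 -0.0173  0.1654] [-0.0043  0.005   0.006 ]
[ 0.5789 -0.0127  0.1712] [-0.0048  0.0046  0.0058]
[ 0.5736 -0.0086  0.1768] [-0.0053  0.0041  0.0056]
[ 0.5679 -0.005   0.182 ] [-0.0058  0.0036  0.0053]
[ 0.5617 -0.0019  0.187 ] [-0.0061  0.0031  0.005 ]
[0.5553 0.0006 0.1917] [-0.0065  0.0025  0.0047]
[0.5486 0.0024 0.1961] [-0.0067  0.0018  0.0044]
[0.5416 0.0036 0.2002] [-0.0069  0.0012  0.0041]
[0.5346 0.0041 0.2039] [-0.0071  0.0005  0.0037]
[-7.8642757  23.85427054  2.63035631]
```

View pics/s5.png

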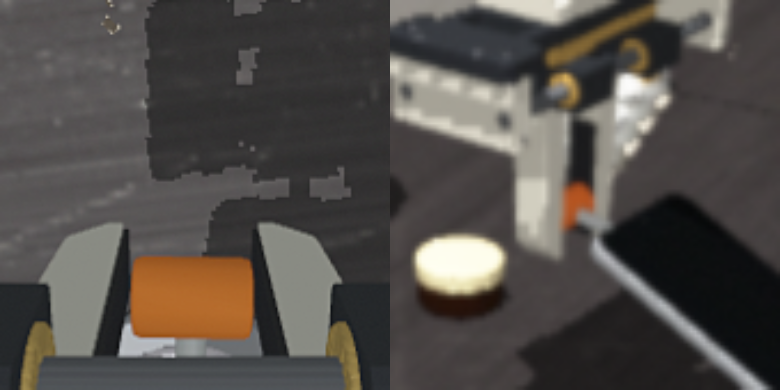

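The fingers straddle the barrel (orange, centred in the left wrist crop) and were still closing at 29 mm. I'll let them settle, then start the swivel and tilt arc.

```bash
python3 -m crank '[{"tx":0,"ty":0,"tz":0,"rx":0,"ry":0,"rz":0},{"tx":0,"ty":0,"tz":0,"rx":0,"ry":0,"rz":0},{"tx":-0.0025,"ty":0.006,"tz":0.0066,"rx":0,"ry":0,"rz":2.6},{"tx":-0.0031,"ty":0.0057,"tz":0.0065,"rx":0,"ry":0,"rz":2.6},{"tx":-0.0037,"ty":0.0054,"tz":0.0063,"rx":0,"ry":0,"rz":2.6}]'
python3 - <<'E'
from h import *
print(bot.observe()["contact_force"],bot.observe()["ft_torque"])
a=cam("side");c=cam("scene")
cv2.imwrite("pics/s6.png",np.hstack([cv2.resize(x,(390,390)) for x in(a["pixels"][130:280,220:370],c["pixels"][120:270,290:440])]))
E
```

```text
time_s: 5.42
position: [0.5891, -0.021, 0.1026]
tcp_rot: [0.0, 0.711, -0.703, -0.0]
contact_force: [-1.1, 0.2, -5.9]
finger_gap: 0.0256
[-1.06653311  0.23634869 -5.85242937] [ 0.07777647 -0.06012904 -0.17888835]
```

View pics/s6.png

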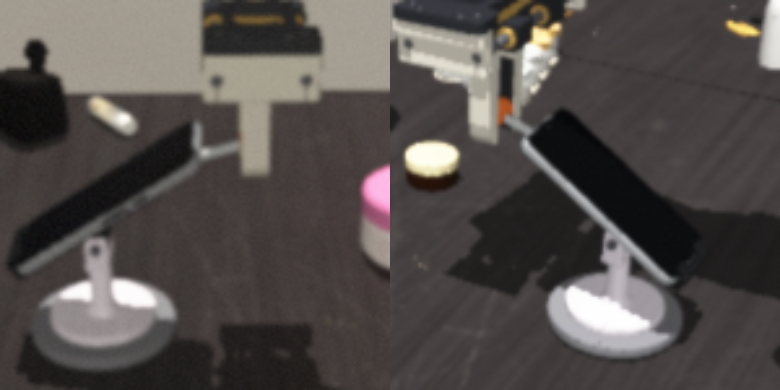

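The phone is rising and turning with the grip: the gap is 25.6 mm and the forces are small. I'll continue.

```bash
python3 -m crank '[{"tx":-0.0043,"ty":0.005,"tz":0.006,"rx":0,"ry":0,"rz":2.6},{"tx":-0.0048,"ty":0.0046,"tz":0.0058,"rx":0,"ry":0,"rz":2.6},{"tx":-0.0053,"ty":0.0041,"tz":0.0056,"rx":0,"ry":0,"rz":2.6},{"tx":-0.0058,"ty":0.0036,"tz":0.0053,"rx":0,"ry":0,"rz":2.6},{"tx":0,"ty":0,"tz":0,"rx":0,"ry":0,"rz":0}]'
python3 -m crank '[{"tx":-0.0061,"ty":0.0031,"tz":0.005,"rx":0,"ry":0,"rz":2.6},{"tx":-0.0065,"ty":0.0025,"tz":0.0047,"rx":0,"ry":0,"rz":2.6},{"tx":-0.0067,"ty":0.0018,"tz":0.0044,"rx":0,"ry":0,"rz":2.6},{"tx":-0.0069,"ty":0.0012,"tz":0.0041,"rx":0,"ry":0,"rz":2.6},{"tx":-0.0071,"ty":0.0005,"tz":0.0037,"rx":0,"ry":0,"rz":2.6}]'
python3 - <<'E'
from h import *
print(bot.observe()["contact_force"],bot.observe()["ft_torque"])
w=cam("wrist");cv2.imwrite("pics/w7.png",w["pixels"])
a=cam("side");c=cam("scene")
cv2.imwrite("pics/s7.png",np.hstack([cv2.resize(x,(390,390)) for x in(a["pixels"][130:280,220:370],c["pixels"][120:270,290:440])]))
E
```

```text
time_s: 6.15
position: [0.5691, -0.0041, 0.1251]
tcp_rot: [0.0, 0.771, -0.637, -0.0]
contact_force: [-3.5, 1.2, -2.6]
finger_gap: 0.0255
time_s: 6.78
position: [0.5365, 0.0048, 0.1468]
tcp_rot: [-0.0, 0.838, -0.546, 0.0]
contact_force: [-0.1, 1.6, -6.6]
finger_gap: 0.0257
[-0.09220543  1.57468435 -6.62036301] [ 0.22950249 -0.28453917 -0.19066933]
```

View pics/s7.png

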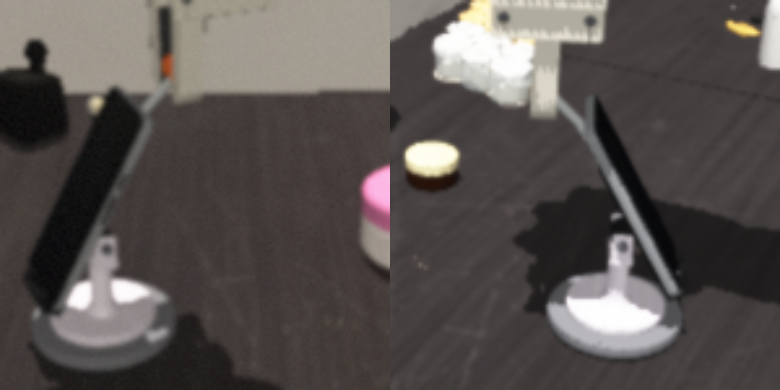

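View pics/w7.png

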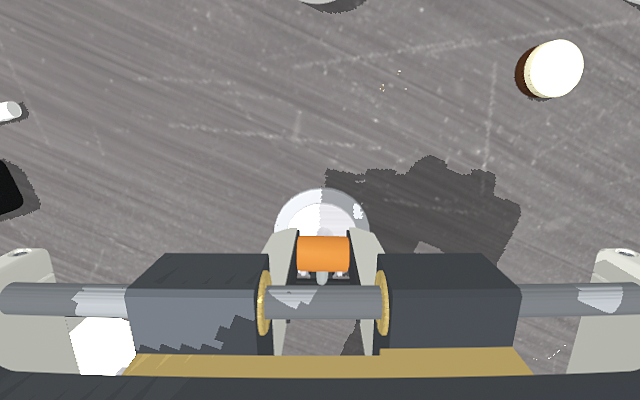

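The side crop shows the phone steeply tilted with the handle still in the grip, at about (284,155) in the full side picture. The wrist view shows the barrel at (323,254) and the jar's edge straight ahead at column 335. Now I'll measure the tilt.

Run:
```python
from h import *
w=cam("wrist");a=cam("side");c=cam("scene")
bw,_=blobs(w,(4,120,80),(22,255,255),(280,225,370,285));print(bw[0])
bs,_=blobs(a,(2,120,70),(22,255,255),(270,140,300,170));print(bs[:2])
X,e=tri([ray(w,*bw[0][0]),ray(a,*bs[0][0])]);print(X,e)
f=np.array([.4742,-.0224])
d=X[:2]-f;print("heading",np.degrees(np.arctan2(d[1],d[0])),"r",np.hypot(*d),"elev",np.degrees(np.arctan2(X[2]-.085,np.hypot(*d))),np.degrees(np.arccos(np.hypot(*d)/.136)))
print(bot.observe()["position"])
```

```text
(array([322.4, 254.1]), array([ 296,  237,   54,   36, 1854], dtype=int32))
[(array([284.2, 154.8]), array([282, 151,   5,   9,  37], dtype=int32))]
[0.5324087  0.00551932 0.20513857] [np.float64(0.004592232059689933), np.float64(0.00459223205968981)]
heading 25.62432093260276 r 0.06455804645370465 elev 61.74805193494068 61.660733299096414
[0.536485   0.00477625 0.14684462]
```

The tilt is about 61° and the heading about 25°. Opening and lifting straight up.

```bash
python3 -m crank '[{"tx":0,"ty":0,"tz":0,"rx":0,"ry":0,"rz":0},{"tx":0,"ty":0,"tz":0,"rx":0,"ry":0,"rz":0},{"tx":0,"ty":0,"tz":0,"rx":0,"ry":0,"rz":0},{"tx":0,"ty":0,"tz":0,"rx":0,"ry":0,"rz":0},{"tx":0,"ty":0,"tz":0,"rx":0,"ry":0,"rz":0}]' 0.07
python3 -m crank '[{"tx":0,"ty":0,"tz":0.015,"rx":0,"ry":0,"rz":0},{"tx":0,"ty":0,"tz":0.03,"rx":0,"ry":0,"rz":0},{"tx":0,"ty":0,"tz":0.04,"rx":0,"ry":0,"rz":0},{"tx":0,"ty":0,"tz":0.05,"rx":0,"ry":0,"rz":0},{"tx":0,"ty":0,"tz":0.05,"rx":0,"ry":0,"rz":0}]'
python3 -m crank '[{"tx":0,"ty":0,"tz":0.01,"rx":0,"ry":0,"rz":0},{"tx":0,"ty":0,"tz":0,"rx":0,"ry":0,"rz":0},{"tx":0,"ty":0,"tz":0,"rx":0,"ry":0,"rz":0},{"tx":0,"ty":0,"tz":0,"rx":0,"ry":0,"rz":0},{"tx":0,"ty":0,"tz":0,"rx":0,"ry":0,"rz":0}]'
python3 - <<'E'
from h import *
for n in("wrist","side","scene"):
    c=cam(n);cv2.imwrite(f"pics/{n}8.png",c["pixels"])
    print(n,blobs(c,(4,120,80),(22,255,255),None)[0][:4]);
    b=blobs(c,(140,30,80),(175,255,255),None,200)[0];print("pink",b[:3])
E
```

```text
time_s: 7.7
position: [0.5364, 0.0047, 0.147]
tcp_rot: [-0.0, 0.838, -0.546, 0.0]
contact_force: [-0.8, -0.6, -0.0]
finger_gap: 0.0684
time_s: 8.32
position: [0.536, 0.0048, 0.3348]
tcp_rot: [-0.0, 0.838, -0.546, 0.0]
contact_force: [0.7, -0.1, 0.1]
finger_gap: 0.07
time_s: 8.95
position: [0.5362, 0.0047, 0.3413]
tcp_rot: [0.0, 0.838, -0.546, -0.001]
contact_force: [-0.3, -0.5, 0.8]
finger_gap: 0.0701
wrist [(array([441.1, 363.5]), array([ 233,  344,  404,   34, 9124], dtype=int32)), (array([476.4, 302.4]), array([458, 270,  31,  64, 913], dtype=int32)), (array([169.5, 301.3]), array([157, 270,  31,  64, 880], dtype=int32)), (array([322.5, 175.4]), array([311, 168,  24,  16, 358], dtype=int32))]
pink [(array([318.7,  16.1]), array([ 283,    0,   72,   39, 2165], dtype=int32))]
side [(array([288.3, 156.4]), array([283, 150,  12,  13, 109], dtype=int32))]
pink [(array([380.9, 206.3]), array([ 358,  192,   47,   30, 1154], dtype=int32))]
scene [(array([470.5, 113.2]), array([465, 106,  13,  15, 147], dtype=int32)), (array([348.5, 153.6]), array([344, 147,  10,  14, 115], dtype=int32)), (array([413.9,  98.6]), array([409,  93,  11,  12,  70], dtype=int32)), (array([411.4,  83. ]), array([408,  76,   7,  15,  67], dtype=int32))]
pink [(array([241. , 218.1]), array([ 216,  201,   50,   35, 1364], dtype=int32)), (array([448.3,  95.6]), array([436,  90,  26,  12, 261], dtype=int32))]
```

View pics/wrist8.png

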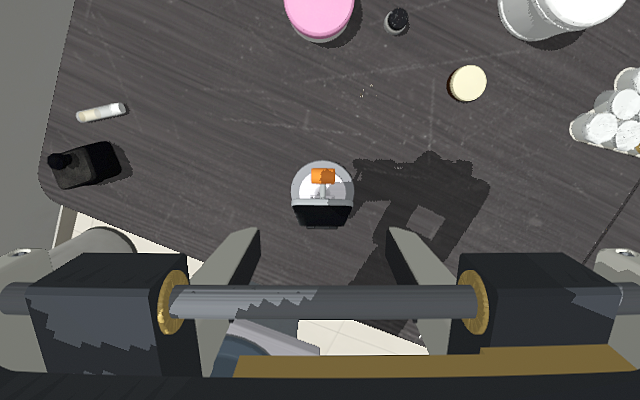

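View pics/side8.png

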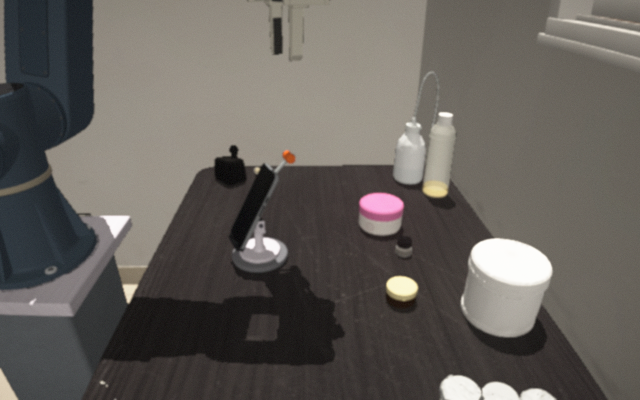

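View pics/scene8.png

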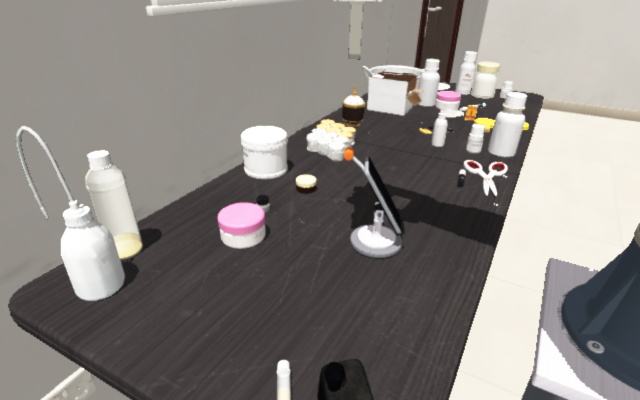

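The jars have not moved: the pink lid is still at (381,206) in side and (241,218) in scene. In the wrist view the foot (322,188), handle (322,175) and jar (319,2) fall in one line. Last, a three-view triangulation.

Run:
```python
from h import *
w=cam("wrist");a=cam("side");c=cam("scene")
X,e=tri([ray(w,322.5,175.4),ray(a,288.3,156.4),ray(c,348.5,153.6)]);print(X,e)
J=plane(w,(319,2),.059);print("jar wrist",J)
f=plane(w,(322,190),.012);print("foot wrist",f)
for F in(np.array([.4742,-.0224]),f[:2]):
  d=X[:2]-F;u=d/np.hypot(*d);print("tilt",np.degrees(np.arctan2(X[2]-.085,np.hypot(*d))),np.degrees(np.arcsin((X[2]-.085)/.136)),"head",np.degrees(np.arctan2(d[1],d[0])))
  for j in(J[:2],np.array([.730,.095]),np.array([.7275,.105]),np.array([.7326,.0857])):
    v=j-F;print(" lat",u[0]*v[1]-u[1]*v[0])
```

```text
[0.53638792 0.00562857 0.20331818] [np.float64(0.0008745417423256639), np.float64(0.0009132324408411696), np.float64(0.0003735511939339627)]
jar wrist [0.73003769 0.09602668 0.059     ]
foot wrist [ 0.47764601 -0.01998523  0.012     ]
tilt 60.03581721827996 60.45708195659187 head 24.261452707643876
 lat 0.0028432448184749215
 lat 0.0019227236284545812
 lat 0.012066775642122912
 lat -0.007624242545162863
tilt 61.55918299926752 60.45708195659187 head 23.55910513522262
 lat 0.005462452775171905
 lat 0.004536408345323706
 lat 0.01470212798967628
 lat -0.005027627015017605
```

The tilt comes out at 60–61.5° and the aim error is at most 15 mm on every estimate. Handing in.

```bash
python3 -c "
from plant import bot
print(bot.finish_job())"
```

```text
the job is handed in; nothing more can be done
None
```

The stand now points at the pink-lidded jar with the phone tilted up about 60°. The handle is released and the gripper is well clear above it. I handed the job in just after 9 s of the 32 s. `finish_job()` gives no verdict, so the figures below are my own measurements.

**What I did:** I pinched the orange barrel by its two ends from above. I swivelled the stand about 32° to the left while raising the tilt from about 24°, then opened the fingers and lifted straight up.

**Last checks:**
- **Tilt:** the three-camera triangulation of the handle (residuals under 1 mm) gives 60 to 61.5°, against the allowed 50 to 70°.
- **Aim:** the pointing line passes about 3–5 mm from the jar's centre by the wrist camera, and at most 15 mm on any estimate. The limit is 45 mm.
- **Jars:** the pink-lidded jar shows at the same pixels as at the start, and by eye the beige-lidded jar has not moved either. The force on the tool was near zero after release.

**What disagreed:**
- **Finger length:** the cameras showed the finger tips about 37 mm above the reported TCP. I checked the height before gripping, went down about 41 mm more, and the grasp held.
- **Jar positions:** the scene and side cameras differed by up to 19 mm on where the jars stand. The wrist camera came out midway for the pink jar.

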